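# Stirrer speed dial to the fifth click, then start

## Task

Bring the magnetic stirrer up to speed 5: with a fingertip push the dial's lever round clockwise, counting the clicks up from the red off mark (0), and stop in the fifth click without going past it. With the dial resting in that click, press the green start key fully in with a fingertip and let it come back out. Do not press the key before that, never take the dial between the fingers, and leave the bottle on the stirring plate and everything else on the bench where it stands.

Things in the scene. Friction and masses are not known exactly. Their poses are not given: they have to be found in the camera images.
- stirrer: White magnetic stirrer, 285 mm deep (x), 170 mm wide (y), fixed. Origin: centre of its underside, on the 3 mm thick black mat; x points from the robot's side to its back, z up. Control deck: the 127 mm nearest the robot, level, top 58 mm above the underside, blue-grey. Dial axis at x -85, y +25 mm, key axis at x -85, y -56 mm.
- plate (a point): Centre of the top of the white stirring plate, 140 mm across, 79 mm above the stirrer's underside. The housing round it is 72 mm high and begins 67 mm behind the dial's axis; a 20 mm wide steel boss, 16 mm high, stands on its back left corner.
- dial (a joint): Angle of the stepped speed dial, rad: 0 at the off stop, growing clockwise from above to 4.712 at speed 9. Clicks every 0.5236 rad (30 degrees): speed 5 is 2.618. Starts in click 0, 1 or 2. A detent resists with up to about 0.1 N m (2 to 5 N at the lever's end); past half way the dial snaps by itself into the next click and stays there when left.
- dial_axis (a point): On the dial's axis, level with its top, 30 mm above the deck; x along the lever, turns with it. Black dial: skirt 39 mm wide up to 9 mm above the deck, hub 33 mm wide up to 26 mm, and a lever bar from 8 to 30 mm above the deck, 10 mm wide (7.5 mm in its last 9 mm), from 16 mm behind the axis to 39 mm before it, with a white line on top.
- dial_tip (a point): Pointing end of the lever, on its top edge: 39 mm from the axis, 30 mm above the deck. x outward along the lever, z up. In the stirrer's frame the lever points at +135 degrees (counter-clockwise from x, seen from above) at 0, and at -15 degrees at speed 5.
- scale_five (a point): Inner end of the tick of speed 5, flat on the deck, 41 mm from the dial's axis. The scale has ten ticks 30 degrees apart, growing longer clockwise: 0 is red, 1 to 9 black, the tick of 5 twice as thick.
- start_key (a joint): How far the green start key is pressed, m: 0 out, 0.004 fully in. Spring: about 1.5 N to begin, 4 N fully in; springs back when let go.
- key_top (a point): Centre of the top of the round green start key, 19 mm across, in a 31 mm steel bezel. When out its top is 12 mm above the deck, fully in 8 mm; the bezel is 4 mm high.
- sample_bottle: Amber bottle with white cap, 48 mm across, 65 mm high, loose on the stirring plate. Origin: centre of its underside. To be left alone.
- dropper: Small white dropper bottle, 30 mm across, 78 mm high, on the mat to the right of the start key, 15 to 40 mm from the stirrer's side. Origin: centre of its underside. To be left alone.
- bar_retriever: White plastic rod with a blue end, 160 mm long, 13 mm thick at most, lying along its x on the mat to the left of the stirrer. Origin: under the middle. To be left alone.
- wash_bottle: White wash bottle with red cap and bent spout, 68 mm across, 200 mm high, at the left. Origin: centre of its underside. To be left alone.
- reagent_bottle: White plastic bottle, 74 mm across, 174 mm high, at the left. Origin: centre of its underside. To be left alone.
- flask0: Volumetric flask with orange stopper, 62 mm across, 136 mm high, in the white tray at the right. Origin: centre of its underside. To be left alone.
- flask1: Second such flask, in the same tray. To be left alone.

How it is judged:
By the outcome, as a careful person would: the job done as asked, in the order asked, and still so for the second after the job is handed in, with the robot touching nothing.
It also fails if it takes over 51 s, if anything falls off the work surface, if the arm or the gripper's body presses on something with over 40 N, if the wrist force passes 120 N, or if a joint passes its speed limit or range.

## Robot

A 7-joint arm with a two-finger parallel gripper is mounted at the origin on the work surface. World frame = base frame: x ahead of the robot, y to its left, z up, the work surface at z = 0. Lengths are in m, angles in rad, forces in N, time in s.
With the tool pointing down it reaches from about 0.35 to 0.9 m from the base axis. Payload 8.1 kg.
Tool frame: the origin (TCP) lies at the very end of the fingers, on their centre line; the grasp point (between the pads) lies 19 mm behind it; z points along the fingers, y is the line along which they close (so a half turn about z gives the same grasp; the last joint's range is limited). The gripper opens to 92 mm and grips with 3 to 60 N. Pads are 19 mm wide; open, the fingers measure 130 mm over their backs; the gripper's body (75 mm by 190 mm) begins 47 mm behind the grasp point.
Start: joints at [1.013, 0.434, 0.025, 1.573, -0.012, 1.134, -0.075], TCP at [0.275, -0.561, 0.227] pointing down, gripper open.
Joint ranges: [-2.62, 2.62], [-0.44, 2.09], [-1.27, 1.32], [0.08, 2.57], [-1.32, 4.46], [0.12, 2], [-2.74, 2.74]. Speed limits (rad/s): [2.22, 2.22, 3.01, 3.01, 3.14, 3.14, 3.14].

## Interface

Orientations are given as a rotation vector (axis times angle).
In Python, from cell import readout, cams, job gives the robot as it stands.
- The arm moves only by the tool drive_tool, never from a script. Its argument "commands" is a list of rows, each a list of 3 entries, a list of its own where there are three numbers: the turn, a rotation vector about the tool's x, y, z in rad, then the shift along the tool's x, y, z in cm, then the gripper's target within -1 to 1 (fully open at 1, half-way at 0, shut at -1). A call has 1 to 20 rows; each row is the pose to reach, as a shift and turn from the pose commanded when the call began, along the tool's axes at that moment; what a row does not reach only later rows make up. A row lasts 1/12 s, in which the tool goes at most 41.7 mm and 7.16 degrees, less where a joint would pass 70% of its speed; a pose out of reach is approached as far as the arm can. A call with a gripper value outside its range is refused whole. The fingers move at their own pace and stop on an object; "newtons" is the grip in N (left out, the last holds). Time passes only in rows, so rows that repeat a pose let the fingers close. It gives the time, the measured TCP pose, the force, the opening and the grip force at its end, in the units of the state.
- readout.observe(): the state, without advancing time (a new reading comes with each control period).
- cams.get_image(name): name is "side" or "top" or "wrist"; returns the picture (480x640x3 uint8, blue, green, red); there is no depth.
- cams.camera_info(name): a dict with "camera_matrix" (3x3 intrinsics, pixels), "k1" (the pictures are not rectified: a ray, as slopes to the right and down, at radius r is drawn at 1 + k1 r^2 times it, then the intrinsics apply), "R" (3x3) and "t" (3): a world point X has camera coordinates R X + t. Camera axes: x right, y down, z forward; pixel columns grow to the right and rows downward; lengths in m; the calibration is good to about 2 mm. A picture is of the moment at which its call begins: read the wrist's pose just before it. camera_info takes no time and is no camera call; for the wrist camera it gives the pose at the moment of the call.
- job.sign_off(): hands the job in; it is judged then, once.
The state is a dict: "clock": time; "joints": joint angles; "dq": joint speeds; "joint_efforts": joint torques, N m; "position": TCP position; "ee_rot": TCP orientation; "force": force on the tool from outside, world axes, zero at the start; "ft_torque": the same for the moment, N m; "width": opening from 0.0 (shut) to 1.0 (fully open); "gripper_force": force on a finger pad.
Only numpy, scipy, OpenCV 4.12 (cv2) and the standard library are available. Lean on these libraries where they do the work, as an engineer would, in place of code of your own. Each camera call takes 0.05 s, during which the arm holds its last target. There are 200 camera calls.

## Working session

There is one attempt and no reset: what is moved stays moved. The work goes in short steps, Python scripts to look and compute and a tool call to move; the robot and the scene stay as the last step left them, time stands still between calls to the robot, and variables do not carry over. Pictures are saved under pics/ and viewed, at most 10 in all, crops included, and the job is handed in when it is done.

Besides the shell and the picture viewer there is one more tool, called in YAML: its name, and indented under it one key for each argument. drive_tool: Moves the arm, as the interface text tells. Its arguments: {"type":"object","properties":{"commands":{"type":"array"},"newtons":{"type":"number"}},"required":["commands"]}

```bash
mkdir -p pics; python3 - <<'E'
from cell import readout,cams,job
import cv2
s=readout.observe(); print({k:s[k] for k in ('clock','position','ee_rot','width','force')})
for n in('top','side'):
    cv2.imwrite(f'pics/{n}0.png',cams.get_image(n)); i=cams.camera_info(n); print(n,i)
E
```

```text
{'clock': 0.0, 'position': array([ 0.27428803, -0.56102809,  0.22597069]), 'ee_rot': array([-3.05928911e+00, -7.07901001e-01,  7.71208204e-04]), 'width': 0.9987703585775101, 'force': array([ 0.70130374, -0.61156458,  0.00486667])}
top {'camera_matrix': array([[485.60521607,   0.        , 324.72673174],
       [  0.        , 485.60521607, 240.37081914],
       [  0.        ,   0.        ,   1.        ]]), 'k1': -0.009436832177153373, 'R': array([[ 2.40742039e-02, -9.99709740e-01,  9.31795979e-04],
       [-9.80373455e-01, -2.37909766e-02, -1.95708655e-01],
       [ 1.95674017e-01,  3.79802203e-03, -9.80661641e-01]]), 't': array([-0.03917881,  0.60437966,  0.99677331])}
side {'camera_matrix': array([[468.58379201,   0.        , 315.15722367],
       [  0.        , 468.58379201, 237.77625704],
       [  0.        ,   0.        ,   1.        ]]), 'k1': -0.10448437858655014, 'R': array([[-0.92431765, -0.38150416,  0.00956326],
       [-0.2951345 ,  0.6987234 , -0.65167572],
       [ 0.24193492, -0.60517782, -0.75843741]]), 't': array([0.53845369, 0.25285559, 1.10531501])}
```

View pics/top0.png

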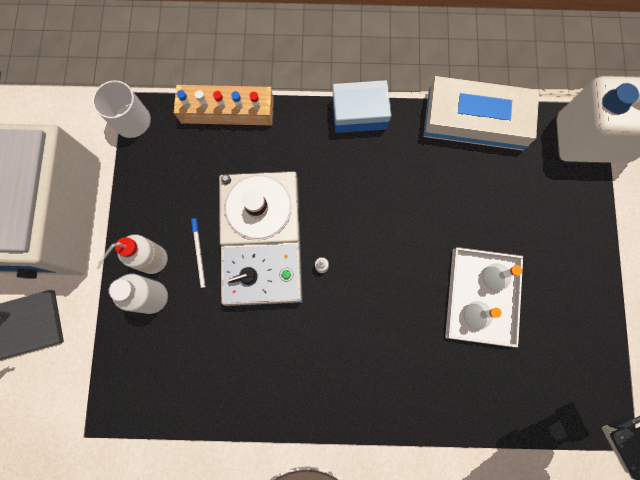

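View pics/side0.png

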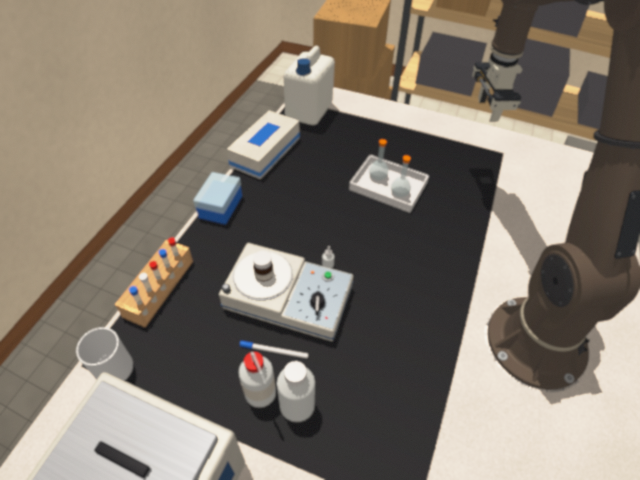

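The top view shows the key at about (286,274) and the dial at about (248,276). The lever points left and slightly down, which suggests click 1. The red tick is near (235,291) and the dropper at (321,265). Next I'll measure these.

```bash
cat > h.py <<'E'
import numpy as np,cv2
from cell import readout,cams,job
from scipy.spatial.transform import Rotation as Ro
def ray(i,uv,z):
    K=i['camera_matrix']; uv=np.float64(uv).reshape(-1,1,2)
    p=cv2.undistortPoints(uv,K,np.array([i['k1'],0,0,0.]))[:,0]
    d=np.c_[p,np.ones(len(p))]@i['R']; c=-i['R'].T@i['t']
    return c+d*((z-c[2])/d[:,2])[:,None]
def blob(m,lo,hi,n=1):
    c,_=cv2.findContours(m.astype('uint8'),cv2.RETR_EXTERNAL,cv2.CHAIN_APPROX_NONE)
    return sorted([k for k in c if lo<=cv2.contourArea(k)<=hi],key=cv2.contourArea)[::-1]
def cen(k): m=cv2.moments(k); return (m['m10']/m['m00'],m['m01']/m['m00'])
E
python3 - <<'E'
from h import *
im=cv2.imread('pics/top0.png'); i=cams.camera_info('top')
hsv=cv2.cvtColor(im,cv2.COLOR_BGR2HSV)
roi=np.zeros(im.shape[:2],bool); roi[160:310,205:340]=1
g=blob(roi&(hsv[...,0]>40)&(hsv[...,0]<80)&(hsv[...,1]>120),20,400)
print('key',[(cen(k),ray(i,cen(k),.073)) for k in g])
b=roi&(hsv[...,2]>110); k=blob(b,3000,30000)[0]
box=cv2.boxPoints(cv2.minAreaRect(k)); print('box',box)
P=ray(i,box,.066); print(P)
dk=roi.copy(); dk[:245]=0; dk[:,:225]=0; dk[:,275:]=0; dk[300:]=0
for k in blob(dk&(hsv[...,2]<70),30,2000): print('dial',cen(k),cv2.contourArea(k),ray(i,cen(k),.085), cv2.boundingRect(k))
print('tip',ray(i,[[229,281]],.091),'dropper',ray(i,[[321,262]],.081))
cv2.imwrite('pics/c0.png',cv2.resize(im[160:310,205:345],None,fx=4,fy=4,interpolation=cv2.INTER_CUBIC))
s=readout.observe(); print(Ro.from_rotvec(s['ee_rot']).as_matrix(),cams.camera_info('wrist'))
E
```

```text
key [((285.82916666666665, 273.85), array([[0.52819352, 0.05603425, 0.073     ]]))]
box [[216.26305 174.10138]
 [296.41235 171.13287]
 [301.25482 301.87946]
 [221.10553 304.84796]]
[[0.74829701 0.22018927 0.066     ]
 [0.75950442 0.04221364 0.066     ]
 [0.47042939 0.02172707 0.066     ]
 [0.46007793 0.19039476 0.066     ]]
dial (247.86666666666665, 276.410970464135) 197.5 [[0.51935127 0.13422684 0.085     ]] (230, 268, 27, 17)
tip [[0.50811255 0.17190331 0.091     ]] dropper [[ 0.55414255 -0.01789617  0.081     ]]
[[ 8.98362401e-01  4.39254402e-01 -7.52247266e-04]
 [ 4.39255014e-01 -8.98361677e-01  1.15342482e-03]
 [-1.69143185e-04 -1.36662187e-03 -9.99999052e-01]] {'camera_matrix': array([[420.73551645,   0.        , 326.01790588],
       [  0.        , 420.73551645, 242.8823407 ],
       [  0.        ,   0.        ,   1.        ]]), 'k1': -0.03691822087265976, 'R': array([[ 0.43860166, -0.89868024, -0.00155064],
       [-0.8711887 , -0.42560665,  0.24472276],
       [-0.22058747, -0.10598491, -0.96959186]]), 't': array([-0.6247678 , -0.03123212,  0.39013072])}
```

View pics/c0.png

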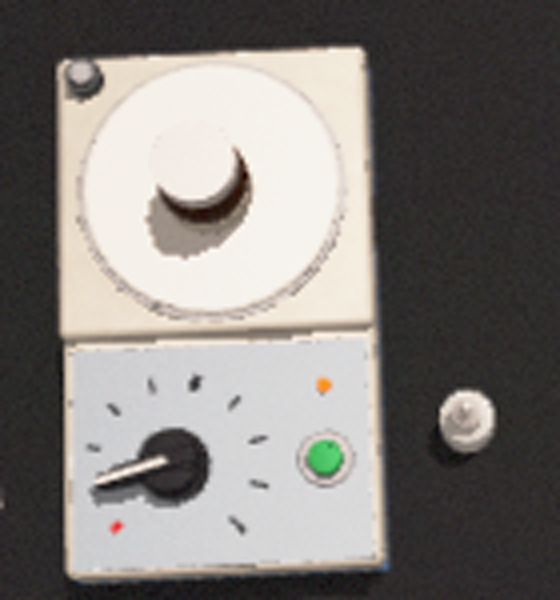

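Reading the ticks from the red one, the lever sits on tick 1, so it needs four more clicks. I'll shut the gripper and hover in front of the lever, with tool x along it and tool y as the pushing direction.

drive_tool:
  commands:
    - [[0,0,-1.45],[49.4,-55.1,0],-1]
    - [[0,0,-1.45],[49.4,-55.1,0],-1]
    - [[0,0,-1.45],[49.4,-55.1,0],-1]
    - [[0,0,-1.45],[49.4,-55.1,0],-1]
    - [[0,0,-1.45],[49.4,-55.1,0],-1]
    - [[0,0,-1.45],[49.4,-55.1,0],-1]
    - [[0,0,-1.45],[49.4,-55.1,0],-1]
    - [[0,0,-1.45],[49.4,-55.1,0],-1]
    - [[0,0,-1.45],[49.4,-55.1,0],-1]
    - [[0,0,-1.45],[49.4,-55.1,0],-1]
    - [[0,0,-1.45],[49.4,-55.1,0],-1]
    - [[0,0,-1.45],[49.4,-55.1,0],-1]
    - [[0,0,-1.45],[49.4,-55.1,0],-1]
    - [[0,0,-1.45],[49.4,-55.1,0],-1]
    - [[0,0,-1.45],[49.4,-55.1,0],-1]
    - [[0,0,-1.45],[49.4,-55.1,0],-1]
    - [[0,0,-1.45],[49.4,-55.1,0],-1]
    - [[0,0,-1.45],[49.4,-55.1,0],-1]
    - [[0,0,-1.45],[49.4,-55.1,0],-1]
    - [[0,0,-1.45],[49.4,-55.1,0],-1]
  newtons: 20

```text
clock: 1.77
position: [0.476, 0.1526, 0.2263]
ee_rot: [-1.815, -2.562, -0.0]
force: [-1.3, -2.1, 0.9]
width: 0.003
gripper_force: 0.0
```

```bash
python3 - <<'E'
from h import *
s=readout.observe(); R=Ro.from_rotvec(s['ee_rot']).as_matrix(); i=cams.camera_info('wrist'); im=cams.get_image('wrist')
print(s['position'],s['joints'],np.degrees(np.arctan2(R[1,0],R[0,0])))
cv2.imwrite('pics/w1.png',im); np.savez('w1.npz',**i)
hsv=cv2.cvtColor(im,cv2.COLOR_BGR2HSV)
for k in blob((hsv[...,0]>40)&(hsv[...,0]<80)&(hsv[...,1]>120),100,9000): print('key',cen(k),cv2.contourArea(k),ray(i,cen(k),.073))
E
```

```text
[0.47597991 0.15263443 0.22627399] [ 0.10018961  0.30541295 -0.64710906  1.83131029  0.20638816  1.07346027
 -0.28592279] 109.3669870982713
```

View pics/w1.png

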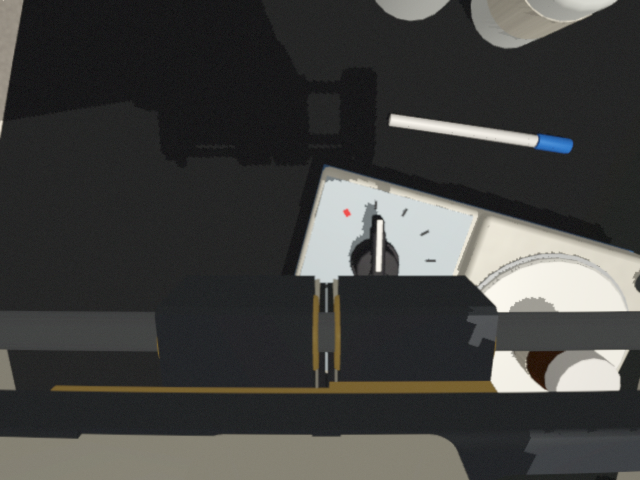

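The wrist view shows the lever tip at (379,218) with its line running straight down to y≈272. The red tick is at (347,212), and ticks 2, 3 and 4 are at (405,212), (424,233) and (430,261). I'll fit the dial axis from the tick directions in both views.

```bash
python3 - <<'E'
from h import *
from scipy.optimize import least_squares
def ticks(im,i,seeds,ks,r):
    g=im.min(axis=2).astype(int); out=[]
    for (u,v),k in zip(seeds,ks):
        p=g[v-r:v+r+1,u-r:u+r+1]; w=np.clip(np.median(p)-25-p,0,None)
        yy,xx=np.mgrid[v-r:v+r+1,u-r:u+r+1]
        out.append(ray(i,[(xx*w).sum()/w.sum(),(yy*w).sum()/w.sum()],.061)[0,:2])
    return np.array(out),np.array(ks)
def fit(P,k):
    def f(q):
        a=q[2]+np.radians(135-30*k); d=P-q[:2]
        return -np.sin(a)*d[:,0]+np.cos(a)*d[:,1]
    r=least_squares(f,[.5225,.1368,.07]); q=r.x
    print('axis',q[:2].round(4),'yaw',np.degrees(q[2]).round(2),'res mm',(r.fun*1e3).round(1),'radii',(1e3*np.hypot(*(P-q[:2]).T)).round(1)); return q
w=dict(np.load('w1.npz')); a=ticks(cv2.imread('pics/w1.png'),w,[(347,212),(405,212),(424,233),(430,261)],[0,2,3,4],8)
t=cams.camera_info('top'); s=[(23*4,447),(112,410),(152,385),(195,383),(233,402),(258,440),(260,484),(238,524),(116,527)]
b=ticks(cv2.imread('pics/top0.png'),t,[(205+x//4,160+y//4) for x,y in s],[2,3,4,5,6,7,8,9,0],4)
fit(*a); fit(*b); fit(np.r_[a[0],b[0]],np.r_[a[1],b[1]])
L=ray(w,[[379,218],[379,270]],.091); print('lever',L.round(4),np.degrees(np.arctan2(*(L[0]-L[1])[1::-1])))
E
```

```text
axis [0.5217 0.1357] yaw 4.12 res mm [-0.  0. -0.  0.] radii [44.7 45.4 45.6 45.7]
axis [0.5231 0.1376] yaw 4.03 res mm [-0.   0.1 -0.1  0.1 -0.  -0.   0.1 -0.   0. ] radii [44.6 45.1 45.4 45.8 46.6 46.6 46.7 47.4 44.3]
axis [0.5228 0.1369] yaw 4.42 res mm [ 1.5  0.7 -0.2 -1.  -0.5 -0.   0.2  0.5  0.4  0.2 -0.1 -0.6 -1. ] radii [44.8 43.9 43.9 44.2 45.3 45.8 45.9 46.  46.3 46.  46.  46.7 44.5]
lever [[0.5079 0.1733 0.091 ]
 [0.5219 0.1371 0.091 ]] 111.08616285593547
```

drive_tool:
  commands:
    - [[0,0,0],[0,0,3],-1]
    - [[0,0,0],[0,0,6],-1]
    - [[0,0,0],[0,0,9],-1]
    - [[0,0,0],[0,0,11],-1]
    - [[0,0,0],[0,0,13],-1]
    - [[0,0,0],[0,0,14],-1]
    - [[0,0,0],[0,0,14.7],-1]
    - [[0,0,0],[0,0,14.7],-1]
    - [[0,0,0],[0,0,14.7],-1]
    - [[0,0,0],[0,0,14.7],-1]

```text
clock: 2.65
position: [0.4771, 0.1506, 0.0808]
ee_rot: [1.821, 2.558, 0.002]
force: [0.2, 0.4, -0.0]
width: 0.006
gripper_force: 0.0
```

```bash
cat >> h.py <<'E'
A=np.array([.5225,.1367])
def arc(phis,r=.0295,off=.024,z=.079):
    s=readout.observe(); R0=Ro.from_rotvec(s['ee_rot']); p0=s['position']; out=[]
    for d in phis:
        f=np.radians(d); c,n=np.cos(f),np.sin(f)
        X=np.r_[A+r*np.array([c,n])-off*np.array([n,-c]),z]
        Rt=Ro.from_matrix([[c,n,0],[n,-c,0],[0,0,-1]])
        t=(R0.inv()*Rt).as_rotvec(); sh=R0.inv().apply(X-p0)*100
        out.append([[0,0,round(t[2],2)],list(sh.round(2)),-1])
    print(p0.round(4),R0.as_rotvec().round(3),'tilt',t[:2].round(3))
    for o in out: print(o)
E
python3 -c "
from h import *
arc([109]+list(range(105,54,-5)))"
```

```text
[0.4771 0.1506 0.0808] [1.821e+00 2.558e+00 2.000e-03] tilt [ 0.002 -0.001]
[[0, 0, np.float64(0.0)], [np.float64(0.16), np.float64(1.44), np.float64(0.18)], -1]
[[0, 0, np.float64(0.07)], [np.float64(0.32), np.float64(1.66), np.float64(0.18)], -1]
[[0, 0, np.float64(0.16)], [np.float64(0.5), np.float64(1.94), np.float64(0.18)], -1]
[[0, 0, np.float64(0.25)], [np.float64(0.65), np.float64(2.23), np.float64(0.18)], -1]
[[0, 0, np.float64(0.33)], [np.float64(0.78), np.float64(2.54), np.float64(0.18)], -1]
[[0, 0, np.float64(0.42)], [np.float64(0.88), np.float64(2.85), np.float64(0.18)], -1]
[[0, 0, np.float64(0.51)], [np.float64(0.95), np.float64(3.18), np.float64(0.18)], -1]
[[0, 0, np.float64(0.6)], [np.float64(0.99), np.float64(3.51), np.float64(0.18)], -1]
[[0, 0, np.float64(0.68)], [np.float64(1.01), np.float64(3.84), np.float64(0.18)], -1]
[[0, 0, np.float64(0.77)], [np.float64(0.99), np.float64(4.17), np.float64(0.18)], -1]
[[0, 0, np.float64(0.86)], [np.float64(0.95), np.float64(4.5), np.float64(0.18)], -1]
[[0, 0, np.float64(0.94)], [np.float64(0.88), np.float64(4.82), np.float64(0.18)], -1]
```

drive_tool:
  commands:
    - [[0,0,0],[0.1,0.7,0.15],-1]
    - [[0,0,0],[0.15,1.4,0.15],-1]
    - [[0,0,0.07],[0.3,1.65,0.15],-1]
    - [[0,0,0.16],[0.5,1.95,0.15],-1]
    - [[0,0,0.25],[0.65,2.25,0.15],-1]
    - [[0,0,0.33],[0.8,2.55,0.15],-1]
    - [[0,0,0.42],[0.9,2.85,0.15],-1]
    - [[0,0,0.51],[0.95,3.2,0.15],-1]
    - [[0,0,0.6],[1.0,3.5,0.15],-1]
    - [[0,0,0.68],[1.0,3.85,0.15],-1]
    - [[0,0,0.77],[1.0,4.15,0.15],-1]
    - [[0,0,0.86],[0.95,4.5,0.15],-1]
    - [[0,0,0.94],[0.9,4.8,0.15],-1]
    - [[0,0,0.94],[0.9,4.8,0.15],-1]
    - [[0,0,0.94],[0.9,4.8,0.15],-1]

```text
clock: 3.9
position: [0.5193, 0.1757, 0.0786]
ee_rot: [-2.782, -1.459, -0.001]
force: [0.6, -0.4, 0.4]
width: 0.001
gripper_force: 0.0
```

```bash
python3 - <<'E'
from h import *
s=readout.observe(); print(s['joints'].round(2))
a=cams.get_image('wrist')[100:400,100:560]; b=cams.get_image('side')[220:350,200:370]
b=cv2.resize(b,(392,300),interpolation=cv2.INTER_CUBIC); a=cv2.resize(a,(400,300))
cv2.imwrite('pics/w2.png',np.hstack([a,b]))
arc(range(50,-6,-5))
E
```

```text
[-0.2   0.5  -0.31  1.9   0.21  0.76 -1.23]
[0.5196 0.175  0.0785] [2.782e+00 1.459e+00 2.000e-03] tilt [ 0.    -0.001]
[[0, 0, np.float64(0.09)], [np.float64(0.18), np.float64(0.3), np.float64(-0.05)], -1]
[[0, 0, np.float64(0.18)], [np.float64(0.35), np.float64(0.59), np.float64(-0.05)], -1]
[[0, 0, np.float64(0.27)], [np.float64(0.5), np.float64(0.88), np.float64(-0.05)], -1]
[[0, 0, np.float64(0.35)], [np.float64(0.62), np.float64(1.19), np.float64(-0.05)], -1]
[[0, 0, np.float64(0.44)], [np.float64(0.71), np.float64(1.51), np.float64(-0.05)], -1]
[[0, 0, np.float64(0.53)], [np.float64(0.78), np.float64(1.84), np.float64(-0.05)], -1]
[[0, 0, np.float64(0.62)], [np.float64(0.81), np.float64(2.17), np.float64(-0.05)], -1]
[[0, 0, np.float64(0.7)], [np.float64(0.82), np.float64(2.5), np.float64(-0.05)], -1]
[[0, 0, np.float64(0.79)], [np.float64(0.8), np.float64(2.83), np.float64(-0.05)], -1]
[[0, 0, np.float64(0.88)], [np.float64(0.75), np.float64(3.16), np.float64(-0.05)], -1]
[[0, 0, np.float64(0.97)], [np.float64(0.67), np.float64(3.48), np.float64(-0.05)], -1]
[[0, 0, np.float64(1.05)], [np.float64(0.56), np.float64(3.79), np.float64(-0.05)], -1]
```

View pics/w2.png

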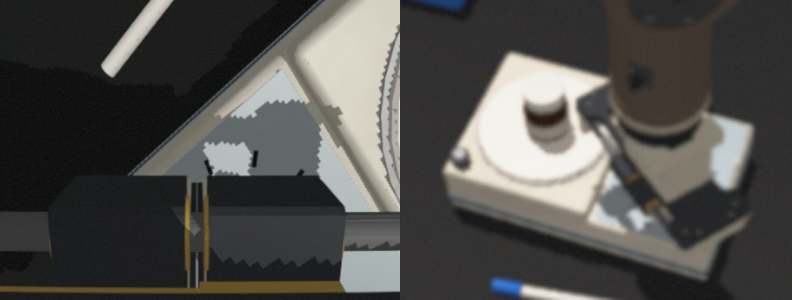

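drive_tool:
  commands:
    - [[0,0,0.09],[0.2,0.3,0],-1]
    - [[0,0,0.18],[0.35,0.6,0],-1]
    - [[0,0,0.27],[0.5,0.9,0],-1]
    - [[0,0,0.35],[0.6,1.2,0],-1]
    - [[0,0,0.44],[0.7,1.5,0],-1]
    - [[0,0,0.53],[0.8,1.85,0],-1]
    - [[0,0,0.53],[0.8,1.85,0],-1]
    - [[0,0,0.53],[1.8,0.1,0],-1]
    - [[0,0,0.53],[1.8,0.1,-3],-1]
    - [[0,0,0.53],[1.8,0.1,-6],-1]
    - [[0,0,0.53],[0,-1,-9],-1]
    - [[0,0,0.53],[-2.5,-2.4,-12],-1]
    - [[0,0,0.53],[-2.5,-2.4,-12],-1]
    - [[0,0,0.53],[-2.5,-2.4,-12],-1]

```text
clock: 5.17
position: [0.4855, 0.1676, 0.2004]
ee_rot: [-3.068, -0.677, -0.007]
force: [1.0, 0.4, -0.2]
width: 0.005
gripper_force: 0.0
```

```bash
python3 - <<'E'
from h import *
s=readout.observe(); print(s['position'])
i=cams.camera_info('wrist'); a=cams.get_image('wrist'); cv2.imwrite('pics/w3.png',a); np.savez('w3.npz',**i)
E
```

```text
[0.4854857  0.16758956 0.20041086]
```

View pics/w3.png

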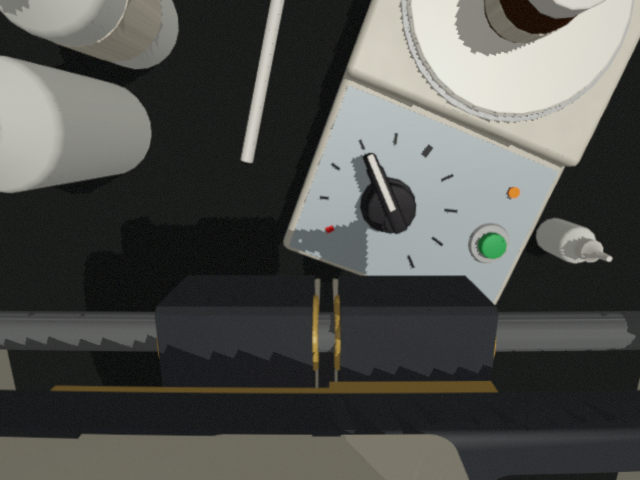

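The view shows the lever on tick 3 at (362,144), with tick 4 at (396,139) and the thick tick 5 at (427,151). The dial lags the finger, so the shut fingertips must be thinner than 38 mm. I'll check their width and refine the axis and key position.

```bash
cat >> h.py <<'E'
def lever(im,i,dial=None):
    # white line near dial axis: project axis, mask white pixels within 45 mm, PCA in world plane z=.091
    yy,xx=np.mgrid[0:480,0:640]; uv=np.c_[xx.ravel(),yy.ravel()]
    W=ray(i,uv,.091)[:,:2]; d=W-A; r=np.hypot(*d.T)
    dark=(im.min(axis=2)<70).astype('uint8'); near=cv2.dilate(dark,np.ones((9,9),np.uint8)).ravel()>0
    m=(r>.012)&(r<.037)&(im.min(axis=2).ravel()>150)
    # keep white pixels that have dark hub on both sides: closed dark mask
    cl=cv2.morphologyEx(dark,cv2.MORPH_CLOSE,np.ones((13,13),np.uint8)).ravel()>0
    m&=cl
    a=np.degrees(np.arctan2(d[m,1],d[m,0])); return m.sum(),np.median(a),np.percentile(a,[10,90])
E
python3 - <<'E'
from h import *
im=cv2.imread('pics/w3.png'); w=dict(np.load('w3.npz')); s=readout.observe()
R=Ro.from_rotvec(s['ee_rot']).as_matrix(); p=s['position']
def proj(X):
    return cv2.projectPoints(np.float64(X).reshape(-1,1,3),cv2.Rodrigues(w['R'])[0],w['t'],w['camera_matrix'],np.array([w['k1'],0,0,0.]))[0][:,0].round(0)
for dz in(0,-.02,-.05): print('tool z',dz,proj([p+R@[x,y,dz] for x,y in((0,0),(.0095,.019),(.0095,-.019),(.0095,.0055))]).tolist())
hsv=cv2.cvtColor(im,cv2.COLOR_BGR2HSV)
for k in blob((hsv[...,0]>40)&(hsv[...,0]<80)&(hsv[...,1]>120),100,9000): print('key',cen(k),ray(w,cen(k),.073))
print('lever',lever(im,w)); L=ray(w,[[371,156],[392,210]],.091)
print(L,np.degrees(np.arctan2(*(L[0]-L[1])[1::-1])))
E
```

```text
tool z 0 [[324.0, 301.0], [372.0, 279.0], [277.0, 279.0], [338.0, 279.0]]
tool z -0.02 [[324.0, 322.0], [377.0, 297.0], [271.0, 297.0], [340.0, 297.0]]
tool z -0.05 [[324.0, 365.0], [390.0, 335.0], [257.0, 335.0], [343.0, 335.0]]
key (491.7518223989397, 245.18986083499007) [[0.52727177 0.05704267 0.073     ]]
lever (np.int64(222), np.float64(49.975547703545416), array([46.60177696, 53.58260838]))
[[0.54635267 0.16396872 0.091     ]
 [0.52135448 0.13648674 0.091     ]] 47.70968710810265
```

```bash
sed -i 's/out.append(.*/out.append([[0,0,float(round(t[2],2))],[float(v) for v in sh.round(2)],-1])/' h.py; python3 -c "
from h import *
arc([49],off=.0285,z=.15);arc([49],off=.0285);arc([49,45,41,37,33,29,25],off=.0115)
arc([25],off=.035);arc([25],r=-.02,off=.035,z=.2)"
```

```text
[0.4855 0.1677 0.199 ] [3.068 0.677 0.004] tilt [ 0.001 -0.002]
[[0, 0, -0.42], [3.57, 0.56, 4.91], -1]
[0.4855 0.1677 0.199 ] [3.068 0.677 0.004] tilt [ 0.001 -0.002]
[[0, 0, -0.42], [3.56, 0.56, 12.01], -1]
[0.4855 0.1677 0.199 ] [3.068 0.677 0.004] tilt [ 0.001 -0.002]
[[0, 0, -0.42], [4.25, 2.11, 12.01], -1]
[[0, 0, -0.35], [4.4, 2.27, 12.01], -1]
[[0, 0, -0.28], [4.54, 2.44, 12.01], -1]
[[0, 0, -0.21], [4.67, 2.62, 12.01], -1]
[[0, 0, -0.14], [4.79, 2.81, 12.01], -1]
[[0, 0, -0.07], [4.89, 3.0, 12.01], -1]
[[0, 0, -0.0], [4.98, 3.21, 12.01], -1]
[0.4855 0.1677 0.199 ] [3.068 0.677 0.004] tilt [ 0.001 -0.002]
[[0, 0, -0.0], [4.97, 0.86, 12.01], -1]
[0.4855 0.1677 0.199 ] [3.068 0.677 0.004] tilt [ 0.001 -0.002]
[[0, 0, -0.0], [0.05, 0.87, -0.1], -1]
```

drive_tool:
  commands:
    - [[0,0,-0.12],[1.2,0.2,2],-1]
    - [[0,0,-0.24],[2.4,0.4,4],-1]
    - [[0,0,-0.36],[3.55,0.55,6],-1]
    - [[0,0,-0.42],[3.55,0.55,9],-1]
    - [[0,0,-0.42],[3.55,0.55,11.5],-1]
    - [[0,0,-0.42],[3.55,0.55,12],-1]
    - [[0,0,-0.42],[3.55,0.55,12],-1]
    - [[0,0,-0.42],[3.9,1.3,12],-1]
    - [[0,0,-0.42],[4.25,2.1,12],-1]
    - [[0,0,-0.35],[4.4,2.25,12],-1]
    - [[0,0,-0.28],[4.55,2.45,12],-1]
    - [[0,0,-0.21],[4.65,2.6,12],-1]
    - [[0,0,-0.14],[4.8,2.8,12],-1]
    - [[0,0,-0.07],[4.9,3.0,12],-1]
    - [[0,0,0],[5.0,3.2,12],-1]
    - [[0,0,0],[5.0,3.2,12],-1]
    - [[0,0,0],[5.0,2.0,12],-1]
    - [[0,0,0],[5.0,0.9,11.5],-1]
    - [[0,0,0],[5.0,0.9,8],-1]
    - [[0,0,0],[5.0,0.9,5],-1]

```text
clock: 6.88
position: [0.533, 0.182, 0.1497]
ee_rot: [-3.067, -0.681, 0.002]
force: [1.8, -0.5, -0.0]
width: 0.005
gripper_force: 0.0
```

drive_tool:
  commands:
    - [[0,0,0],[-2.5,0,-3],-1]
    - [[0,0,0],[-5,0,-5],-1]
    - [[0,0,0],[-5,0,-5],-1]
    - [[0,0,0],[-5,0,-5],-1]

```text
clock: 7.22
position: [0.489, 0.1601, 0.2008]
ee_rot: [-3.067, -0.678, -0.007]
force: [0.2, 0.6, 0.8]
width: 0.005
gripper_force: 0.0
```

```bash
python3 - <<'E'
from h import *
w=cams.camera_info('wrist'); im=cams.get_image('wrist'); cv2.imwrite('pics/w4.png',im)
print('lever',lever(im,w))
arc([19],off=.0275,z=.15);arc([19],off=.0275);arc([19,15,11,7,3,-1,-5],off=.0115)
arc([-5],off=.035);arc([-5],r=-.02,off=.035,z=.2)
E
```

```text
lever (np.int64(213), np.float64(17.914077576533437), array([14.0816649 , 21.39233208]))
[0.4891 0.1602 0.1996] [-3.067 -0.678 -0.005] tilt [ 0.    -0.003]
[[0, 0, 0.1], [5.25, 1.11, 4.97], -1]
[0.4891 0.1602 0.1996] [-3.067 -0.678 -0.005] tilt [ 0.    -0.003]
[[0, 0, 0.1], [5.23, 1.1, 12.07], -1]
[0.4891 0.1602 0.1996] [-3.067 -0.678 -0.005] tilt [-0.    -0.003]
[[0, 0, 0.1], [5.06, 2.69, 12.07], -1]
[[0, 0, 0.17], [5.11, 2.91, 12.07], -1]
[[0, 0, 0.24], [5.15, 3.13, 12.07], -1]
[[0, 0, 0.31], [5.17, 3.35, 12.07], -1]
[[0, 0, 0.38], [5.17, 3.57, 12.07], -1]
[[0, 0, 0.45], [5.16, 3.79, 12.07], -1]
[[0, 0, 0.52], [5.14, 4.01, 12.07], -1]
[0.4891 0.1602 0.1996] [-3.067 -0.678 -0.005] tilt [-0.    -0.003]
[[0, 0, 0.52], [6.31, 1.97, 12.08], -1]
[0.4891 0.1602 0.1996] [-3.067 -0.678 -0.005] tilt [-0.    -0.003]
[[0, 0, 0.52], [2.05, -0.49, -0.04], -1]
```

View pics/w4.png

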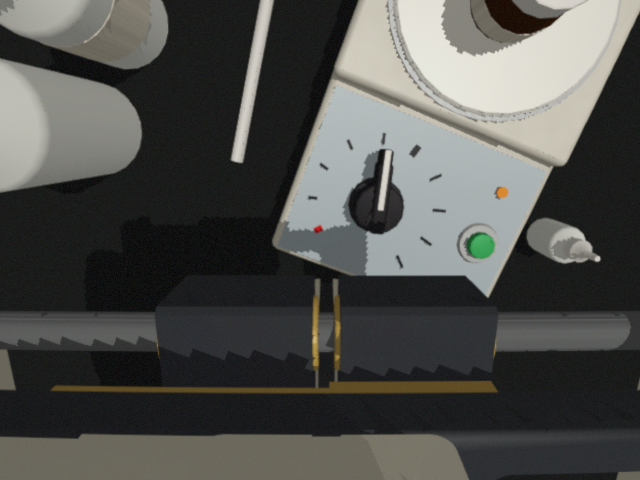

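The lever is on tick 4 at (384,139); the thick tick 5 is next at (416,151). I'll make one more push of the same kind.

drive_tool:
  commands:
    - [[0,0,0.05],[1.8,0.4,1],-1]
    - [[0,0,0.1],[3.5,0.8,3],-1]
    - [[0,0,0.1],[5.25,1.1,5],-1]
    - [[0,0,0.1],[5.25,1.1,8],-1]
    - [[0,0,0.1],[5.25,1.1,11],-1]
    - [[0,0,0.1],[5.25,1.1,12],-1]
    - [[0,0,0.1],[5.25,1.1,12],-1]
    - [[0,0,0.1],[5.15,1.9,12],-1]
    - [[0,0,0.1],[5.05,2.7,12],-1]
    - [[0,0,0.17],[5.1,2.9,12],-1]
    - [[0,0,0.24],[5.15,3.15,12],-1]
    - [[0,0,0.31],[5.15,3.35,12],-1]
    - [[0,0,0.38],[5.15,3.55,12],-1]
    - [[0,0,0.45],[5.15,3.8,12],-1]
    - [[0,0,0.52],[5.15,4.0,12],-1]
    - [[0,0,0.52],[5.15,4.0,12],-1]
    - [[0,0,0.52],[5.7,3,12],-1]
    - [[0,0,0.52],[6.3,2,12],-1]
    - [[0,0,0.52],[6.3,2,8],-1]
    - [[0,0,0.52],[6.3,2,5],-1]

```text
clock: 8.93
position: [0.5537, 0.1696, 0.1496]
ee_rot: [3.139, -0.13, -0.002]
force: [0.6, 0.7, 0.6]
width: 0.005
gripper_force: 0.0
```

drive_tool:
  commands:
    - [[0,0,0],[-2.5,0,-3],-1]
    - [[0,0,0],[-5,0,-5],-1]
    - [[0,0,0],[-5,0,-5],-1]
    - [[0,0,0],[-5,0,-5],-1]

```text
clock: 9.27
position: [0.5046, 0.1737, 0.2005]
ee_rot: [-3.137, 0.131, -0.006]
force: [0.6, 0.6, -0.6]
width: 0.005
gripper_force: 0.0
```

```bash
python3 - <<'E'
from h import *
w=cams.camera_info('wrist'); im=cams.get_image('wrist'); cv2.imwrite('pics/w5.png',im)
print('lever',lever(im,w))
hsv=cv2.cvtColor(im,cv2.COLOR_BGR2HSV)
for k in blob((hsv[...,0]>40)&(hsv[...,0]<80)&(hsv[...,1]>120),100,9000): print('key',cen(k),ray(w,cen(k),.073))
s=readout.observe(); R=Ro.from_rotvec(s['ee_rot']); print(s['position'],R.inv().apply(np.array([.528,.0563,.080])-s['position'])*100)
E
```

```text
lever (np.int64(172), np.float64(-13.793819194477862), array([-18.64191952,  -9.57418663]))
key (493.0192660550459, 186.96085626911312) [[0.52764259 0.05665506 0.073     ]]
[0.50482525 0.17298715 0.1992701 ] [ 3.26478709 11.44329221 11.92373198]
```

View pics/w5.png

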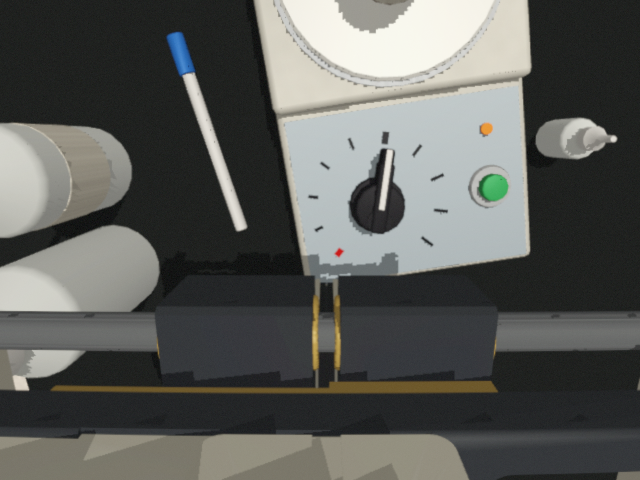

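The lever points at the thick tick 5 (386,138), and the key is at (493,187). Next I'll go above the key and down to just short of it.

drive_tool:
  commands:
    - [[0,0,0],[1.1,3.8,0],-1]
    - [[0,0,0],[2.2,7.6,0],-1]
    - [[0,0,0],[3.3,11.4,0],-1]
    - [[0,0,0],[3.3,11.4,3],-1]
    - [[0,0,0],[3.3,11.4,6],-1]
    - [[0,0,0],[3.3,11.4,9],-1]
    - [[0,0,0],[3.3,11.4,11],-1]
    - [[0,0,0],[3.3,11.4,11.7],-1]
    - [[0,0,0],[3.3,11.4,11.7],-1]
    - [[0,0,0],[3.3,11.4,11.7],-1]

```text
clock: 10.15
position: [0.528, 0.0558, 0.0812]
ee_rot: [3.138, -0.134, -0.001]
force: [-0.2, 0.6, 0.7]
width: 0.006
gripper_force: 0.0
```

Now a slow press to a nominal 0.069 m.

drive_tool:
  commands:
    - [[0,0,0],[0,0,0.4],-1]
    - [[0,0,0],[0,0,0.8],-1]
    - [[0,0,0],[0,0,1.0],-1]
    - [[0,0,0],[0,0,1.2],-1]
    - [[0,0,0],[0,0,1.2],-1]
    - [[0,0,0],[0,0,1.2],-1]

```text
clock: 10.65
position: [0.5283, 0.0561, 0.0698]
ee_rot: [-3.138, 0.134, -0.003]
force: [1.1, 0.2, 4.0]
width: 0.007
gripper_force: 1.7
```

drive_tool:
  commands:
    - [[0,0,0],[0,0,0.1],-1]
    - [[0,0,0],[0,0,0.2],-1]
    - [[0,0,0],[0,0,0.2],-1]
    - [[0,0,0],[0,0,0.2],-1]

```text
clock: 10.98
position: [0.5284, 0.0562, 0.069]
ee_rot: [-3.138, 0.134, -0.004]
force: [-2.9, -1.1, 21.0]
width: 0.005
gripper_force: 10.6
```

A 21 N reading with the tip stopped at 0.069 m means the key is fully in. I'll release it and withdraw.

drive_tool:
  commands:
    - [[0,0,0],[0,0,-0.4],-1]
    - [[0,0,0],[0,0,-1.2],-1]
    - [[0,0,0],[0,0,-4],-1]
    - [[0,0,0],[0,0,-8],-1]
    - [[0,0,0],[0,0,-12],-1]
    - [[0,0,0],[-4,0,-13],-1]
    - [[0,0,0],[-8,0,-13],-1]
    - [[0,0,0],[-8,0,-13],-1]
    - [[0,0,0],[-8,0,-13],-1]

```text
clock: 11.73
position: [0.4451, 0.0626, 0.1974]
ee_rot: [3.138, -0.132, -0.003]
force: [0.8, -0.3, -0.5]
width: 0.003
gripper_force: 0.0
```

```bash
python3 - <<'E'
from h import *
w=cams.camera_info('wrist'); im=cams.get_image('wrist'); print('lever',lever(im,w)); cv2.imwrite('pics/w6.png',im)
E
```

```text
lever (np.int64(191), np.float64(-12.505798665016922), array([-17.53601849,  -8.26039551]))
```

View pics/w6.png

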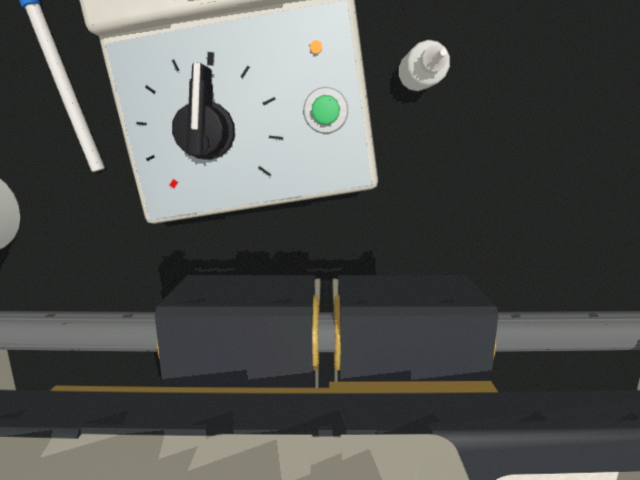

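The lever is still at tick 5, at (197,65) beside the thick tick at (211,58). The small offset is parallax, since the lever reads -12.5° against the expected -11°. The key is back out at (325,110) and the arm is clear.

```bash
python3 -c "
from cell import job
print(job.sign_off())"
```

```text
the job is handed in; nothing more can be done
None
```

I pushed the dial from click 1 to speed 5 and left it resting there, then pressed the start key fully in and it came back out; I signed the job off at about 12 s, with the arm clear of everything.

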